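# Find the worn wheel bearing and mark it

### The job

One of the two wheels on the axle rig has a worn bearing: without gripping the tyres, push the top of the left tyre and then the top of the right tyre gently inwards (towards the housing) with the fingers, with about 5 to 10 N, pausing when each comes up firm, to feel which wheel is loose. Then rock the loose wheel outwards firmly against its stop, pause there, rock it back inwards firmly against its other stop, pause, and leave it leaning inwards. Last, put the aluminium collar over the short post on the housing that stands on the loose wheel's side, lying flat on the housing, and leave the other things on the bench alone.

Things in the scene. Friction and masses are not known exactly. Their poses are not given: they have to be found in the camera images.
- rig: Axle rig on a white board 220 x 360 x 12 mm (x, y, z), fixed; place and yaw vary. Origin: centre of the board's underside, z up. Dark steel housing 62 x 170 mm (x, y) in the middle, flat top at z = 98 mm. Axle along rig y at z = 72 mm, a wheel at each end, centres at y = +-125 mm. One bearing (either, unseen) is worn. A wheel only rocks about rig x through its centre: its top moves along rig y.
- wheel_l: Left wheel (rig +y): black tyre, grey rim, diameter 110, width 40 mm, flat sides. Origin: its centre; y along the axle, z up. Its top is 127 mm above the rig's origin, 29 mm over the housing's top: room for fingers on both sides there; 20 mm gap between tyre and housing. Outwards is rig +y. Over 15 N from the fingers (a grip counts) damages it; over 4 N against a stop is firm. Stops are stiff.
- wheel_r: Right wheel (rig -y), the same as the left one; outwards is rig -y, inwards rig +y. From upright, a worn wheel (left or right) rocks freely 0.11 to 0.19 rad each way (the wear differs each time) to its stops, 6 to 10 mm at the top of the tyre, with about 0.03 N m of friction, and stays where it is left; a good one gives less than 2.5 mm at the top each way under a 10 N push.
- rim_l (a point): Top of the left tyre, mid width, 55 mm above the wheel's centre, turning with it; upright at rig y = +125 mm. At the stops of a worn bearing it is at rig y = +131 to +135 mm (outwards), +115 to +119 mm (inwards).
- rim_r (a point): Top of the right tyre, mid width, 55 mm above the wheel's centre; upright at rig y = -125 mm. At worn stops -131 to -135 mm (outwards), -115 to -119 mm (inwards).
- post_l (a point): Foot of the left marker post, on the housing's top at rig (0, +40, 98) mm. The post is steel, upright, 10 mm in diameter, 22 mm tall. It marks the left wheel.
- post_r (a point): Foot of the right marker post at rig (0, -40, 98) mm, the same. It marks the right wheel.
- collar: The loose marker: plain aluminium ring lying flat on the bench to one side of the rig, outer diameter 34, hole 18, height 16 mm, 28 to 56 g. Origin: centre of its underside, z up.
- flywheel: Bystander: solid steel disc 34 mm in diameter, 12 mm thick, with a short stub on top and no hole, lying on the bench on the other side of the rig. Origin: centre of its underside.
- spare_bearing: Bystander: small steel ring, 22 mm in diameter, 7 mm high, on the board beyond the housing.
- driver: Bystander: blue-handled screwdriver 160 mm long, on the board on the robot's side of the housing.
- oil: Bystander: clear oil bottle, 36 mm in diameter, 85 mm tall, at the back left.
- jar: Bystander: amber jar, 56 mm in diameter, 60 mm tall, at the back right.
- caliper: Bystander: steel caliper 230 mm long lying near the robot on the right.
- brush: Bystander: brush 170 mm long lying near the robot on the left.

How it is judged:
On the way, in this order (a step that is already met when the one before it is completed fails the run):
1. the left wheel is pushed inwards (its top inwards of upright) with more than 4 N for 0.2 s (y of rim_l in the frame of rig below 0.125 m and contact force between the fingers and wheel_l above 4 N), for 0.2 s.
2. then the right wheel is pushed inwards (its top inwards of upright) with more than 4 N for 0.2 s (y of rim_r in the frame of rig above -0.125 m and contact force between the fingers and wheel_r above 4 N), for 0.2 s.
3. then the loose wheel is pushed outwards against its stop (top of the tyre over 4.3 mm out) and held there with more than 4 N for 0.2 s (((y of rim_l in the frame of rig above 0.1293 m and contact force between the fingers and wheel_l above 4 N) or (y of rim_r in the frame of rig below -0.1293 m and contact force between the fingers and wheel_r above 4 N))), for 0.2 s.
4. then it is rocked inwards against its other stop (top over 4.3 mm in) and held there with more than 4 N for 0.2 s (((y of rim_l in the frame of rig below 0.1207 m and contact force between the fingers and wheel_l above 4 N) or (y of rim_r in the frame of rig above -0.1207 m and contact force between the fingers and wheel_r above 4 N))), for 0.2 s.
At the end, for the whole second after the job is handed in: The loose wheel is left leaning inwards (top of the tyre more than 4.3 mm in from upright) and the collar lies flat (within 0.12 rad, underside within 4 mm of the housing's top) over the post of that same wheel, its centre within 8 mm of the post's, released and at rest (((y of rim_l in the frame of rig below 0.1207 m and horizontal distance between collar and post_l below 0.008 m and z of collar in the frame of rig between 0.094 and 0.102 m) or (y of rim_r in the frame of rig above -0.1207 m and horizontal distance between collar and post_r below 0.008 m and z of collar in the frame of rig between 0.094 and 0.102 m)) and angle between collar's own z axis and vertical below 0.12 rad and linear speed of collar below 0.02 m/s); the robot touches nothing.
It fails at once if the fingers load a wheel with more than 15 N (pushing or gripping) (contact force between the fingers and wheel_l above 15 N or contact force between the fingers and wheel_r above 15 N).
It fails at once if a bystander is moved more than 30 mm (distance of any of flywheel, spare_bearing, driver, oil, jar, caliper, brush from where it was at the start of the episode above 0.03 m).
It also fails if it takes over 72 s, if anything falls off the work surface, if the arm or the gripper's body presses on something with over 40 N, if the wrist force passes 120 N, or if a joint passes its speed limit or range.

### The arm

A 7-joint arm with a two-finger parallel gripper is mounted at the origin on the work surface. World frame = base frame: x ahead of the robot, y to its left, z up, the work surface at z = 0. Lengths are in m, angles in rad, forces in N, time in s.
With the tool pointing down it reaches from about 0.35 to 0.9 m from the base axis. Payload 8.1 kg.
Tool frame: the origin (TCP) lies midway between the tips of the shut fingers; the grasp point (between the pads) lies 19 mm behind it; z points along the fingers, y is the direction in which the jaws open and shut (so a half turn about z gives the same grasp; the last joint's range is limited). The gripper opens to 92 mm and grips with 3 to 60 N. Pads are 19 mm wide; open, the fingers measure 130 mm over their backs; the gripper's body (75 mm by 190 mm) begins 47 mm behind the grasp point.
Start: joints at [1.079, 0.434, 0.025, 1.573, -0.012, 1.134, -0.075], TCP at [0.237, -0.578, 0.227] pointing down, gripper open.
Joint ranges: [-2.62, 2.62], [-0.44, 2.09], [-1.27, 1.32], [0.08, 2.57], [-1.32, 4.46], [0.12, 2], [-2.74, 2.74]. Speed limits (rad/s): [2.22, 2.22, 3.01, 3.01, 3.14, 3.14, 3.14].

### API

Orientations are given as a rotation vector (axis times angle).
In Python, from cell import arm gives the robot as it stands. The module is installed in compiled form; this text tells all that it offers.
- The arm moves only by the tool jog_arm, never from a script. Its argument "increments" is a list of rows, each an object with "slide": the shift along the tool's x, y, z in mm, a list of three; "roll": the turn about the tool's z in rad; "gripper": the opening, from 0 (shut) to 1 (fully open). In form: [{"slide": [x, y, z], "roll": roll, "gripper": gripper}, ...]. A call has exactly 10 rows; each row is the pose to reach, as a shift and turn from the pose commanded when the call began, along the tool's axes at that moment; what a row does not reach only later rows make up. A row lasts 1/12 s, in which the tool goes at most 41.7 mm and 7.16 degrees, less where a joint would pass 70% of its speed; a pose out of reach is approached as far as the arm can. A call with a gripper value outside its range is refused whole. The fingers move at their own pace and stop on an object; "newtons" is the grip in N (left out, the last holds). Time passes only in rows, so rows that repeat a pose let the fingers close, or fill a call up. It gives the time, the measured TCP pose, the force and the opening at its end, in the units of the state.
- arm.observe(): the state, without advancing time (a new reading comes with each control period).
- arm.get_image(name): name is "scene" or "top" or "wrist"; returns a dict with "frame" (400x640x3 uint8, blue, green, red), "depth" (400x640 float32, m along the optical axis (not along the pixel's ray), 0 where there is no reading), "intrinsics" (3x3 intrinsics, pixels), "dist_coeffs" ([k1, k2, p1, p2, k3] as OpenCV has them; the pictures are not rectified), "R" (3x3) and "t" (3): a world point X has camera coordinates R X + t; the wrist camera has in their place "hand_eye" (4x4, takes a point from camera to tool coordinates, whose origin is the TCP and whose axes are the flange's). Camera axes: x right, y down, z forward; pixel columns grow to the right and rows downward; lengths in m; the calibration is good to about 2 mm. A picture is of the moment at which its call begins: read the wrist's pose just before it.
- arm.sign_off(): hands the job in, once; it reports no verdict.
The state is a dict: "clock": time; "joints": joint angles; "dq": joint speeds; "joint_efforts": joint torques, N m; "position": TCP position; "ee_rot": TCP orientation; "force": force on the tool from outside, world axes, zero at the start; "ft_torque": the same for the moment, N m; "width": opening from 0.0 (shut) to 1.0 (fully open).
Only numpy, scipy, OpenCV 4.12 (cv2) and the standard library are available. Lean on these libraries where they do the work, as an engineer would, in place of code of your own. Each camera call takes 0.05 s, during which the arm holds its last target.

## Working session

There is one attempt and no reset: what is moved stays moved. The work goes in short steps, Python scripts to look and compute and a tool call to move; the robot and the scene stay as the last step left them, time stands still between calls to the robot, and variables do not carry over. Pictures are saved under pics/ and viewed, and the job is handed in when it is done.

Besides the shell and the picture viewer there is one more tool, called after ">>>" in YAML: its name, and indented under it one key for each argument. jog_arm: Moves the arm, as the interface text tells. Its arguments: {"type":"object","properties":{"increments":{"type":"array"},"newtons":{"type":"number"}},"required":["increments"]}

```bash
mkdir -p pics
python3 - <<'E'
from cell import arm
import cv2
s=arm.observe(); print({k:(v if not hasattr(v,'round') else v.round(3) if hasattr(v,'shape') else v) for k,v in s.items()})
for n in ["scene","top","wrist"]:
    d=arm.get_image(n); cv2.imwrite(f"pics/{n}0.png",d["frame"])
    print(n,d["intrinsics"],d["dist_coeffs"],d.get("R"),d.get("t"),d.get("hand_eye"))
E
```

```text
{'clock': 0.0, 'joints': array([ 1.079,  0.435,  0.025,  1.574, -0.012,  1.134, -0.075]), 'dq': array([ 0.001, -0.002,  0.002,  0.   , -0.001, -0.   , -0.002]), 'joint_efforts': array([-0.0000e+00, -6.6786e+01,  9.8500e-01, -3.1447e+01, -6.1000e-02,
        4.3000e-02,  0.0000e+00]), 'position': array([ 0.237, -0.578,  0.226]), 'ee_rot': array([-3.081e+00, -6.060e-01,  1.000e-03]), 'force': array([ 0.159, -0.065,  0.849]), 'ft_torque': array([-0.032,  0.006,  0.044]), 'width': 0.9969671801345193}
scene [[427.24178925   0.         324.63260742]
 [  0.         427.24178925 200.05248899]
 [  0.           0.           1.        ]] [0.02548543 0.         0.         0.         0.        ] [[-0.57666682  0.81689114  0.01201006]
 [ 0.5424697   0.39385429 -0.74202791]
 [-0.61088624 -0.42138778 -0.6702614 ]] [ 0.28406416 -0.18538413  1.63806547] None
top [[437.06312009   0.         324.72731113]
 [  0.         437.06312009 197.53506766]
 [  0.           0.           1.        ]] [-0.04446602  0.          0.          0.          0.        ] [[ 0.02190931 -0.99973844  0.00655943]
 [-0.97994913 -0.02277435 -0.19794199]
 [ 0.1980396  -0.00209114 -0.98019179]] [-0.03097811  0.50697431  1.13208338] None
wrist [[294.05928639   0.         317.92556778]
 [  0.         294.05928639 199.03509406]
 [  0.           0.           1.        ]] [0.01532407 0.         0.         0.         0.        ] None None [[-7.84222932e-04 -9.56320788e-01 -2.92318210e-01  8.08904923e-02]
 [ 9.99999655e-01 -8.29625063e-04  3.13529263e-05 -1.21900681e-03]
 [-2.72497969e-04 -2.92318085e-01  9.56321109e-01 -1.59347331e-01]
 [ 0.00000000e+00  0.00000000e+00  0.00000000e+00  1.00000000e+00]]
```

View pics/scene0.png

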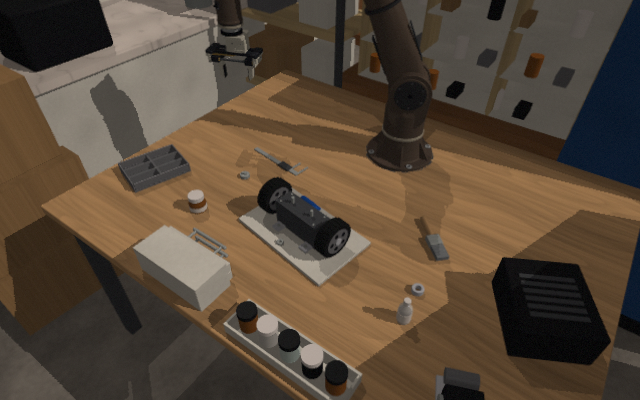

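View pics/top0.png

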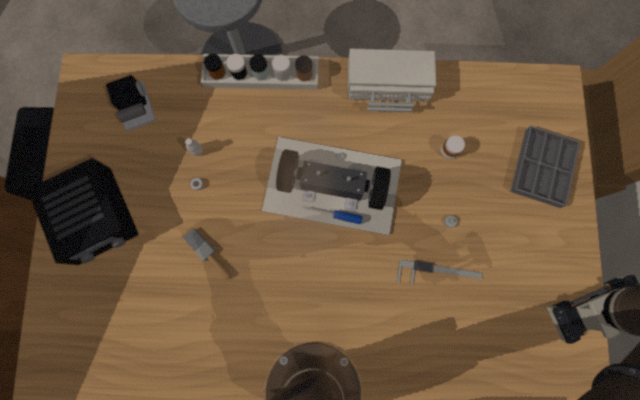

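```bash
cat > h.py <<'E'
from cell import arm
import cv2, numpy as np
def ray(d,uv):
    K=d["intrinsics"];D=np.array(d["dist_coeffs"])
    p=cv2.undistortPoints(np.array(uv,float).reshape(-1,1,2),K,D).reshape(-1,2)
    return np.c_[p,np.ones(len(p))]
def ext(d,pose=None):
    if d.get("R") is not None:
        R=np.array(d["R"]);t=np.array(d["t"]);return R.T,-R.T@t
    H=np.array(d["hand_eye"]);p,rv=pose
    Rt=cv2.Rodrigues(np.array(rv,float))[0]
    return Rt@H[:3,:3],Rt@H[:3,3]+p
def plane(d,uv,z,pose=None):
    Rc,c=ext(d,pose);r=ray(d,uv)@Rc.T
    return c+r*((z-c[2])/r[:,2])[:,None]
def cloud(d,pose=None):
    h,w=d["depth"].shape
    u,v=np.meshgrid(np.arange(w),np.arange(h))
    r=ray(d,np.c_[u.ravel(),v.ravel()])*d["depth"].reshape(-1,1)
    Rc,c=ext(d,pose)
    return (r@Rc.T+c).reshape(h,w,3)
E
python3 - <<'E'
from h import *
d=arm.get_image("top");f=d["frame"]
P=cloud(d)
np.save("top0.npy",P)
cv2.imwrite("pics/c1.png",cv2.resize(f[125:245,170:480],None,fx=2.5,fy=2.5,interpolation=cv2.INTER_CUBIC))
# board: white mask
hsv=cv2.cvtColor(f,cv2.COLOR_BGR2HSV)
m=((hsv[...,1]<50)&(hsv[...,2]>110)).astype(np.uint8)
m[:130]=0;m[240:]=0;m[:,:255]=0;m[:,:][:,410:]=0
cs,_=cv2.findContours(m,cv2.RETR_EXTERNAL,cv2.CHAIN_APPROX_NONE)
c=np.vstack([x for x in cs if cv2.contourArea(x)>30])
r=cv2.minAreaRect(plane(d,c.reshape(-1,2),0.012)[:,:2].astype(np.float32));print("board",r)
for n,(u,v) in dict(collar=(196,184),fly=(451,221)).items():
    print(n,plane(d,[(u,v)],0.016), P[v-3:v+4,u-3:u+4,2].round(3))
Z=P[...,2]
for n,sl in dict(L=(slice(145,195),slice(270,300)),R=(slice(160,215),slice(366,395)),H=(slice(155,205),slice(300,366))).items():
    q=P[sl].reshape(-1,3); print(n,np.percentile(q[:,2],[50,90,95,99,100]))
E
```

```text
board ((0.5533298254013062, -0.039896607398986816), (0.35818910598754883, 0.2190963476896286), 80.4697036743164)
collar [[0.54496596 0.34296532 0.016     ]] [[ 1.50e-02  1.20e-02  8.00e-03  7.00e-03  2.00e-03  1.00e-03  1.80e-02]
 [ 1.60e-02  9.00e-03  3.00e-03  1.00e-03 -5.00e-03 -1.00e-03  1.00e-03]
 [ 1.30e-02  7.00e-03  0.00e+00  0.00e+00 -0.00e+00  3.00e-03 -3.00e-03]
 [ 1.30e-02  1.00e-03 -0.00e+00  0.00e+00  2.00e-03  4.00e-03  4.00e-03]
 [ 1.30e-02  6.00e-03  1.00e-03  6.00e-03  2.00e-03 -7.00e-03  1.50e-02]
 [ 1.50e-02  1.50e-02  3.00e-03  5.00e-03 -3.00e-03  1.80e-02  1.30e-02]
 [ 1.70e-02  1.80e-02  1.80e-02  1.21e+00  1.50e-02  1.40e-02  1.80e-02]]
fly [[ 0.45632856 -0.37120243  0.016     ]] [[0.013 0.012 0.006 0.012 0.014 0.015 0.013]
 [0.009 0.008 0.018 0.024 0.021 0.022 0.011]
 [0.012 0.013 0.019 0.018 0.02  0.02  0.014]
 [0.014 0.012 0.021 0.018 0.016 0.02  0.011]
 [0.013 0.013 0.021 0.021 0.019 0.019 0.007]
 [0.015 0.014 0.02  0.012 0.015 0.009 0.011]
 [0.014 0.014 0.013 0.013 0.012 0.01  0.012]]
L [0.07678447 0.12592124 0.12813435 0.13122752 1.21021353]
R [0.04748266 0.12531578 0.127815   0.13043375 1.21021353]
H [0.07036619 0.10010171 0.101331   0.11641642 1.21021353]
```

View pics/c1.png

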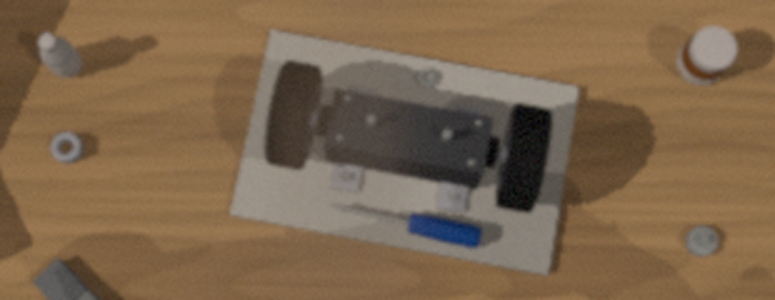

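>>> jog_arm:
  increments:
    - {"slide": [14,-13,-5],"roll": 0.06,"gripper": 0.65}
    - {"slide": [42,-40,-10],"roll": 0.12,"gripper": 0.65}
    - {"slide": [70,-67,-15],"roll": 0.2,"gripper": 0.65}
    - {"slide": [98,-93,-20],"roll": 0.28,"gripper": 0.65}
    - {"slide": [126,-120,-25],"roll": 0.36,"gripper": 0.65}
    - {"slide": [154,-146,-30],"roll": 0.44,"gripper": 0.65}
    - {"slide": [182,-173,-35],"roll": 0.5,"gripper": 0.65}
    - {"slide": [210,-199,-40],"roll": 0.555,"gripper": 0.65}
    - {"slide": [238,-225,-45],"roll": 0.555,"gripper": 0.65}
    - {"slide": [262,-248,-50],"roll": 0.555,"gripper": 0.65}
  newtons: 30

```text
clock: 1.03
position: [0.3861, -0.247, 0.2771]
ee_rot: [-3.131, 0.26, -0.001]
force: [1.0, -0.1, -0.4]
width: 0.654
```

>>> jog_arm:
  increments:
    - {"slide": [6,-22,-3],"roll": 0,"gripper": 0.65}
    - {"slide": [14,-55,-8],"roll": 0,"gripper": 0.65}
    - {"slide": [24,-90,-12],"roll": 0,"gripper": 0.65}
    - {"slide": [34,-125,-16],"roll": 0,"gripper": 0.65}
    - {"slide": [44,-160,-20],"roll": 0,"gripper": 0.65}
    - {"slide": [52,-190,-23],"roll": 0,"gripper": 0.65}
    - {"slide": [56,-210,-23],"roll": 0,"gripper": 0.65}
    - {"slide": [58,-220,-23],"roll": 0,"gripper": 0.65}
    - {"slide": [58,-220,-23],"roll": 0,"gripper": 0.65}
    - {"slide": [58,-220,-23],"roll": 0,"gripper": 0.65}

```text
clock: 1.87
position: [0.4786, -0.0431, 0.2994]
ee_rot: [3.13, -0.261, -0.001]
force: [-0.9, 0.4, 0.2]
width: 0.651
```

Run:
```python
from h import *
s=arm.observe();d=arm.get_image("wrist");print(s["position"],s["ee_rot"],s["force"])
np.savez("w1.npz",f=d["frame"],depth=d["depth"],pos=s["position"],rot=s["ee_rot"])
cv2.imwrite("pics/w1.png",d["frame"])
```

```text
[ 0.4785562  -0.0431344   0.29941401] [ 3.13001885e+00 -2.61021144e-01 -1.28701336e-03] [-0.93138785  0.41671969  0.18365778]
```

View pics/w1.png

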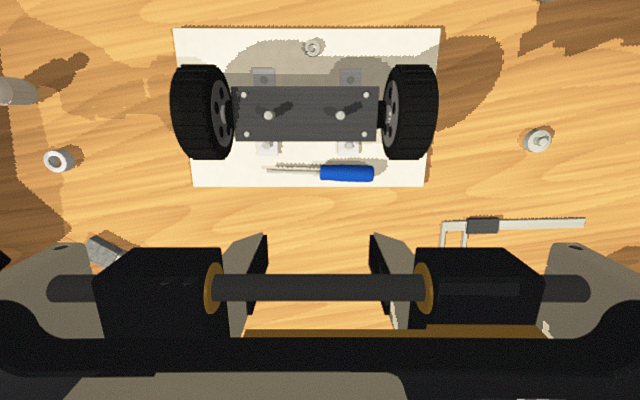

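Run:
```python
from h import *
d=arm.get_image("wrist");s=arm.observe();pose=(s["position"],s["ee_rot"])
f=d["frame"];cv2.imwrite("pics/w1c.png",cv2.resize(f[80:180,20:320],None,fx=2.6,fy=2.6,interpolation=cv2.INTER_CUBIC))
hsv=cv2.cvtColor(f,cv2.COLOR_BGR2HSV)
g=cv2.cvtColor(f,cv2.COLOR_BGR2GRAY)
for n,(u,v) in dict(pl=(268,116),pr=(341,116)).items():
    w=g[v-7:v+8,u-7:u+8]>170; w=w; yy,xx=np.nonzero(w);c=(u-7+xx.mean(),v-7+yy.mean());print(n,c,len(xx),plane(d,[c],0.120,pose))
m=((hsv[...,1]<60)&(hsv[...,2]>150)).astype(np.uint8);m[:,:160]=0;m[:,455:]=0;m[195:]=0;m[:20]=0
cs,_=cv2.findContours(m,cv2.RETR_EXTERNAL,cv2.CHAIN_APPROX_NONE)
c=np.vstack([x for x in cs if cv2.contourArea(x)>60])
print("board",cv2.minAreaRect(plane(d,c.reshape(-1,2),0.012,pose)[:,:2].astype(np.float32)))
m=((hsv[...,1]<60)).astype(np.uint8);m2=np.zeros_like(m);m2[143:180,38:80]=m[143:180,38:80]
cs,_=cv2.findContours(m2,cv2.RETR_EXTERNAL,cv2.CHAIN_APPROX_NONE)
c=max(cs,key=cv2.contourArea);print("collar",cv2.boundingRect(c),cv2.minEnclosingCircle(plane(d,c.reshape(-1,2),0.012,pose)[:,:2].astype(np.float32)))
t=arm.get_image("top")
print("top posts",plane(t,[(170+371/2.5,125+119/2.5),(170+447/2.5,125+134/2.5)],.12))
P=cloud(d,pose)
for n,sl in dict(L=(slice(60,165),slice(165,240)),R=(slice(60,165),slice(375,445))).items():
    q=P[sl].reshape(-1,3);q=q[(q[:,2]>.120)&(q[:,2]<.135)];r=cv2.minAreaRect(q[:,:2].astype(np.float32));print(n,len(q),np.median(q,0),r)
```

```text
pl (np.float64(266.6875), np.float64(115.125)) 48 [[0.56066435 0.0010084  0.12      ]]
pr (np.float64(338.9183673469388), np.float64(114.93877551020408)) 49 [[ 0.54740716 -0.07780267  0.12      ]]
board ((0.5542609095573425, -0.03892262279987335), (0.3595227599143982, 0.21899905800819397), 80.35169219970703)
collar (43, 150, 31, 23) ((0.5483231544494629, 0.34330499172210693), 0.02287689968943596)
top posts [[ 0.55865916 -0.00166112  0.12      ]
 [ 0.54460608 -0.08011786  0.12      ]]
L 2162 [0.57591872 0.08225337 0.12669944] ((0.5749052166938782, 0.08360770344734192), (0.03956039622426033, 0.06128830090165138), 80.46253967285156)
R 2177 [ 0.53514781 -0.16123692  0.12683405] ((0.5334583520889282, -0.16197751462459564), (0.03981274366378784, 0.06239141896367073), 80.12924194335938)
```

View pics/w1c.png

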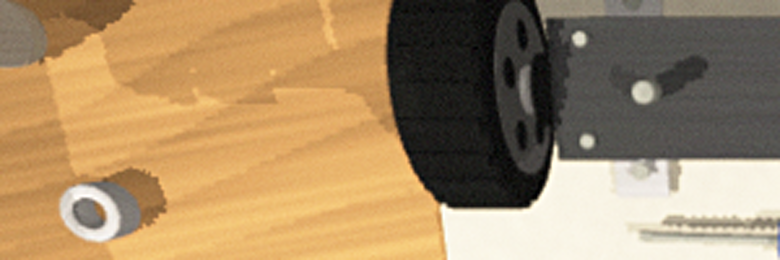

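>>> jog_arm:
  increments:
    - {"slide": [15,-25,5],"roll": 0,"gripper": 0.65}
    - {"slide": [32,-60,20],"roll": 0,"gripper": 0.65}
    - {"slide": [50,-95,45],"roll": 0,"gripper": 0.65}
    - {"slide": [67,-125,70],"roll": 0,"gripper": 0.65}
    - {"slide": [74,-139,100],"roll": 0,"gripper": 0.65}
    - {"slide": [74,-140,130],"roll": 0,"gripper": 0.65}
    - {"slide": [74,-140,145],"roll": 0,"gripper": 0.65}
    - {"slide": [74,-140,150],"roll": 0,"gripper": 0.65}
    - {"slide": [74,-140,150],"roll": 0,"gripper": 0.65}
    - {"slide": [74,-140,150],"roll": 0,"gripper": 0.65}

```text
clock: 2.85
position: [0.5757, 0.0826, 0.1507]
ee_rot: [3.13, -0.263, 0.002]
force: [0.8, 0.2, -0.1]
width: 0.65
```

Run:
```python
from h import *
for n in ["wrist","scene"]:
    d=arm.get_image(n); f=d["frame"]
    if n=="scene": f=cv2.resize(f[130:300,200:420],None,fx=3,fy=3)
    cv2.imwrite(f"pics/{n}2.png",f)
s=arm.observe();print(s["position"],s["force"],s["width"])
```

```text
[0.57619273 0.08309684 0.15146965] [0.94453972 0.13492152 0.56372067] 0.6478596038474959
```

View pics/wrist2.png

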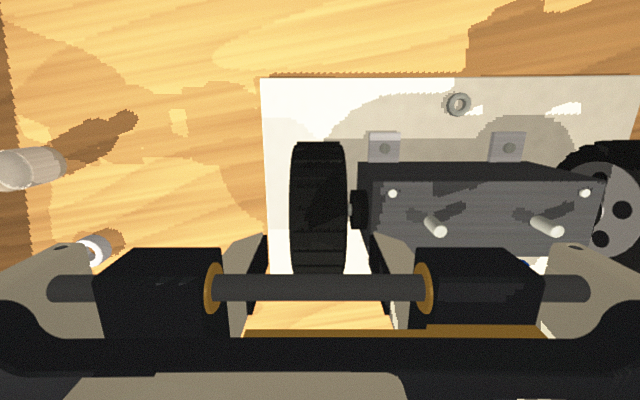

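>>> jog_arm:
  increments:
    - {"slide": [0,0,8],"roll": 0,"gripper": 0.65}
    - {"slide": [0,0,20],"roll": 0,"gripper": 0.65}
    - {"slide": [0,0,32],"roll": 0,"gripper": 0.65}
    - {"slide": [0,0,39],"roll": 0,"gripper": 0.65}
    - {"slide": [0,2,39],"roll": 0,"gripper": 0.65}
    - {"slide": [0,3,39],"roll": 0,"gripper": 0.65}
    - {"slide": [0,4,39],"roll": 0,"gripper": 0.65}
    - {"slide": [0,5,39],"roll": 0,"gripper": 0.65}
    - {"slide": [0,6,39],"roll": 0,"gripper": 0.65}
    - {"slide": [0,6,39],"roll": 0,"gripper": 0.65}

```text
clock: 3.78
position: [0.5744, 0.0774, 0.1111]
ee_rot: [3.131, -0.261, 0.001]
force: [-0.1, 0.4, -0.4]
width: 0.652
```

>>> jog_arm:
  increments:
    - {"slide": [0,0.5,0],"roll": 0,"gripper": 0.65}
    - {"slide": [0,1,0],"roll": 0,"gripper": 0.65}
    - {"slide": [0,1.5,0],"roll": 0,"gripper": 0.65}
    - {"slide": [0,2,0],"roll": 0,"gripper": 0.65}
    - {"slide": [0,2.5,0],"roll": 0,"gripper": 0.65}
    - {"slide": [0,3,0],"roll": 0,"gripper": 0.65}
    - {"slide": [0,3.5,0],"roll": 0,"gripper": 0.65}
    - {"slide": [0,4,0],"roll": 0,"gripper": 0.65}
    - {"slide": [0,4,0],"roll": 0,"gripper": 0.65}
    - {"slide": [0,4,0],"roll": 0,"gripper": 0.65}

```text
clock: 4.62
position: [0.5735, 0.0737, 0.1107]
ee_rot: [3.131, -0.261, -0.0]
force: [-0.5, -0.3, 0.6]
width: 0.651
```

>>> jog_arm:
  increments:
    - {"slide": [0,0.3,0],"roll": 0,"gripper": 0.65}
    - {"slide": [0,0.6,0],"roll": 0,"gripper": 0.65}
    - {"slide": [0,0.9,0],"roll": 0,"gripper": 0.65}
    - {"slide": [0,1.2,0],"roll": 0,"gripper": 0.65}
    - {"slide": [0,1.5,0],"roll": 0,"gripper": 0.65}
    - {"slide": [0,1.8,0],"roll": 0,"gripper": 0.65}
    - {"slide": [0,2,0],"roll": 0,"gripper": 0.65}
    - {"slide": [0,2,0],"roll": 0,"gripper": 0.65}
    - {"slide": [0,2,0],"roll": 0,"gripper": 0.65}
    - {"slide": [0,2,0],"roll": 0,"gripper": 0.65}

```text
clock: 5.45
position: [0.5732, 0.0718, 0.1108]
ee_rot: [-3.131, 0.261, -0.0]
force: [0.0, 0.6, 1.7]
width: 0.654
```

>>> jog_arm:
  increments:
    - {"slide": [0,0.3,0],"roll": 0,"gripper": 0.65}
    - {"slide": [0,0.6,0],"roll": 0,"gripper": 0.65}
    - {"slide": [0,0.9,0],"roll": 0,"gripper": 0.65}
    - {"slide": [0,1.2,0],"roll": 0,"gripper": 0.65}
    - {"slide": [0,1.5,0],"roll": 0,"gripper": 0.65}
    - {"slide": [0,1.5,0],"roll": 0,"gripper": 0.65}
    - {"slide": [0,1.5,0],"roll": 0,"gripper": 0.65}
    - {"slide": [0,1.5,0],"roll": 0,"gripper": 0.65}
    - {"slide": [0,1.5,0],"roll": 0,"gripper": 0.65}
    - {"slide": [0,1.5,0],"roll": 0,"gripper": 0.65}

```text
clock: 6.28
position: [0.5729, 0.0702, 0.1107]
ee_rot: [3.131, -0.261, -0.0]
force: [0.1, 1.1, 0.3]
width: 0.649
```

Run:
```python
from h import *
d=arm.get_image("wrist"); cv2.imwrite("pics/w3.png",cv2.resize(d["frame"][130:330,200:460],None,fx=3,fy=3))
for i in range(3):
    s=arm.observe();print(s["position"],s["force"],s["width"],s["clock"])
```

```text
[0.57286269 0.07022651 0.11068263] [0.40146883 0.24864719 0.53422619] 0.651701326602202 6.3333
[0.57286269 0.07022651 0.11068263] [0.40146883 0.24864719 0.53422619] 0.651701326602202 6.3333
[0.57286269 0.07022651 0.11068263] [0.40146883 0.24864719 0.53422619] 0.651701326602202 6.3333
```

View pics/w3.png

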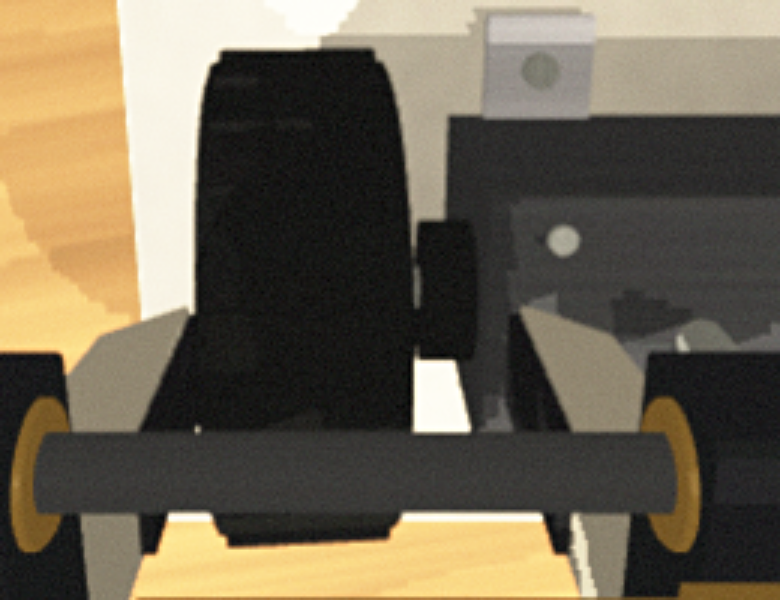

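>>> jog_arm:
  increments:
    - {"slide": [0,0.3,0],"roll": 0,"gripper": 0.65}
    - {"slide": [0,0.6,0],"roll": 0,"gripper": 0.65}
    - {"slide": [0,0.9,0],"roll": 0,"gripper": 0.65}
    - {"slide": [0,1.2,0],"roll": 0,"gripper": 0.65}
    - {"slide": [0,1.5,0],"roll": 0,"gripper": 0.65}
    - {"slide": [0,1.5,0],"roll": 0,"gripper": 0.65}
    - {"slide": [0,1.5,0],"roll": 0,"gripper": 0.65}
    - {"slide": [0,1.5,0],"roll": 0,"gripper": 0.65}
    - {"slide": [0,1.5,0],"roll": 0,"gripper": 0.65}
    - {"slide": [0,1.5,0],"roll": 0,"gripper": 0.65}

```text
clock: 7.17
position: [0.5726, 0.0687, 0.1107]
ee_rot: [3.131, -0.261, -0.0]
force: [0.6, 0.7, 2.0]
width: 0.646
```

>>> jog_arm:
  increments:
    - {"slide": [0,0.3,0],"roll": 0,"gripper": 0.65}
    - {"slide": [0,0.6,0],"roll": 0,"gripper": 0.65}
    - {"slide": [0,0.9,0],"roll": 0,"gripper": 0.65}
    - {"slide": [0,1.2,0],"roll": 0,"gripper": 0.65}
    - {"slide": [0,1.5,0],"roll": 0,"gripper": 0.65}
    - {"slide": [0,1.5,0],"roll": 0,"gripper": 0.65}
    - {"slide": [0,1.5,0],"roll": 0,"gripper": 0.65}
    - {"slide": [0,1.5,0],"roll": 0,"gripper": 0.65}
    - {"slide": [0,1.5,0],"roll": 0,"gripper": 0.65}
    - {"slide": [0,1.5,0],"roll": 0,"gripper": 0.65}

```text
clock: 8.0
position: [0.5724, 0.0675, 0.1108]
ee_rot: [-3.131, 0.261, -0.0]
force: [0.3, 2.4, 1.8]
width: 0.648
```

Run:
```python
from h import *
d=arm.get_image("wrist"); cv2.imwrite("pics/w4.png",cv2.resize(d["frame"][130:330,200:460],None,fx=3,fy=3))
s=arm.observe();print(s["position"],s["force"],s["width"],s["clock"])
```

```text
[0.57245886 0.06753725 0.11078173] [-0.49567156  2.49339975  2.47880258] 0.6525808136892353 8.05
```

View pics/w4.png

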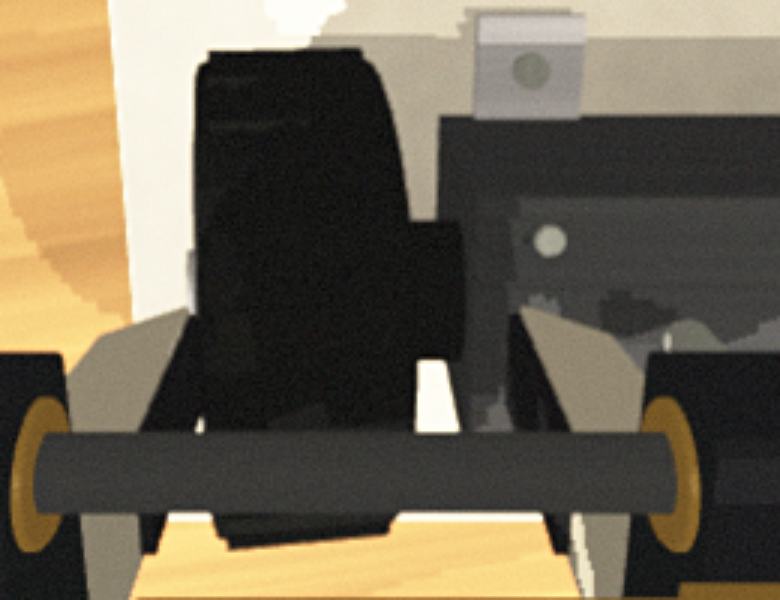

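>>> jog_arm:
  increments:
    - {"slide": [0,0.2,0],"roll": 0,"gripper": 0.65}
    - {"slide": [0,0.3,0],"roll": 0,"gripper": 0.65}
    - {"slide": [0,0.4,0],"roll": 0,"gripper": 0.65}
    - {"slide": [0,0.5,0],"roll": 0,"gripper": 0.65}
    - {"slide": [0,0.5,0],"roll": 0,"gripper": 0.65}
    - {"slide": [0,0.5,0],"roll": 0,"gripper": 0.65}
    - {"slide": [0,0.5,0],"roll": 0,"gripper": 0.65}
    - {"slide": [0,0.5,0],"roll": 0,"gripper": 0.65}
    - {"slide": [0,0.5,0],"roll": 0,"gripper": 0.65}
    - {"slide": [0,0.5,0],"roll": 0,"gripper": 0.65}

```text
clock: 8.88
position: [0.5724, 0.0673, 0.1108]
ee_rot: [-3.13, 0.26, -0.0]
force: [0.9, 4.7, 1.7]
width: 0.654
```

>>> jog_arm:
  increments:
    - {"slide": [0,0.2,0],"roll": 0,"gripper": 0.65}
    - {"slide": [0,0.4,0],"roll": 0,"gripper": 0.65}
    - {"slide": [0,0.6,0],"roll": 0,"gripper": 0.65}
    - {"slide": [0,0.7,0],"roll": 0,"gripper": 0.65}
    - {"slide": [0,0.7,0],"roll": 0,"gripper": 0.65}
    - {"slide": [0,0.7,0],"roll": 0,"gripper": 0.65}
    - {"slide": [0,0.7,0],"roll": 0,"gripper": 0.65}
    - {"slide": [0,0.7,0],"roll": 0,"gripper": 0.65}
    - {"slide": [0,0.7,0],"roll": 0,"gripper": 0.65}
    - {"slide": [0,0.7,0],"roll": 0,"gripper": 0.65}

```text
clock: 9.72
position: [0.5724, 0.0672, 0.1108]
ee_rot: [-3.13, 0.26, -0.001]
force: [0.9, 6.4, 1.6]
width: 0.653
```

Run:
```python
from h import *
s=arm.observe();print(s["position"],s["force"],s["width"],s["clock"])
d=arm.get_image("wrist");s=arm.observe();print(s["position"],s["force"],s["width"],s["clock"])
```

```text
[0.57242585 0.06717381 0.11083375] [0.92040926 6.38125451 1.63991364] 0.6531721882455407 9.7167
[0.5724005  0.0671967  0.11083225] [1.63916157 5.74190938 1.59211514] 0.6487422937081829 9.7667
```

>>> jog_arm:
  increments:
    - {"slide": [0,-2,0],"roll": 0,"gripper": 0.65}
    - {"slide": [0,-5,0],"roll": 0,"gripper": 0.65}
    - {"slide": [0,-8,0],"roll": 0,"gripper": 0.65}
    - {"slide": [0,-8,-8],"roll": 0,"gripper": 0.65}
    - {"slide": [0,-8,-25],"roll": 0,"gripper": 0.65}
    - {"slide": [0,-8,-45],"roll": 0,"gripper": 0.65}
    - {"slide": [0,-4,-52],"roll": 0,"gripper": 0.65}
    - {"slide": [0,10,-55],"roll": 0,"gripper": 0.65}
    - {"slide": [0,35,-55],"roll": 0,"gripper": 0.65}
    - {"slide": [0,60,-55],"roll": 0,"gripper": 0.65}

```text
clock: 10.6
position: [0.5622, 0.0064, 0.1661]
ee_rot: [3.131, -0.258, 0.001]
force: [-0.8, -0.3, -0.1]
width: 0.648
```

```bash
cat > meas.py <<'E'
from h import *
def tops():
    d=arm.get_image("top");P=cloud(d)
    yv=np.array([.1656,.986]);xv=np.array([.986,-.1656]);c=np.array([.5542,-.039])
    q=P.reshape(-1,3);q=q[(q[:,2]>.122)&(q[:,2]<.135)]
    r=q[:,:2]-c;X=r@xv;Y=r@yv
    for n,m in dict(L=(abs(X)<.02)&(Y>.09)&(Y<.16),R=(abs(X)<.02)&(Y<-.09)&(Y>-.16)).items(): print(n,m.sum(),np.percentile(Y[m],[2,50,98]))
    return d
s=arm.observe();print(s["position"],s["force"],s["width"],s["clock"]);d=tops()
E
python3 meas.py
```

```text
[0.56216225 0.0063936  0.16609542] [-0.80871857 -0.31879902 -0.13154157] 0.6483224631195217 10.6
L 78 [0.09940795 0.1214502  0.1358965 ]
R 136 [-0.14462838 -0.13255659 -0.10847328]
```

>>> jog_arm:
  increments:
    - {"slide": [0,28,0],"roll": 0,"gripper": 0.65}
    - {"slide": [0,65,0],"roll": 0,"gripper": 0.65}
    - {"slide": [0,105,0],"roll": 0,"gripper": 0.65}
    - {"slide": [0,140,0],"roll": 0,"gripper": 0.65}
    - {"slide": [0,164,0],"roll": 0,"gripper": 0.65}
    - {"slide": [0,172,10],"roll": 0,"gripper": 0.65}
    - {"slide": [0,172,30],"roll": 0,"gripper": 0.65}
    - {"slide": [0,172,50],"roll": 0,"gripper": 0.65}
    - {"slide": [0,172,55],"roll": 0,"gripper": 0.65}
    - {"slide": [0,172,55],"roll": 0,"gripper": 0.65}

```text
clock: 11.48
position: [0.5324, -0.1621, 0.1091]
ee_rot: [-3.13, 0.26, 0.006]
force: [0.4, 0.4, 0.4]
width: 0.653
```

Run:
```python
from h import *
d=arm.get_image("wrist"); cv2.imwrite("pics/w5.png",d["frame"])
s=arm.observe();print(s["position"],s["force"],s["width"],s["clock"])
```

```text
[ 0.53339689 -0.16211729  0.11034081] [-0.2162443   0.67251257 -0.29726377] 0.6552027008603982 11.5333
```

View pics/w5.png

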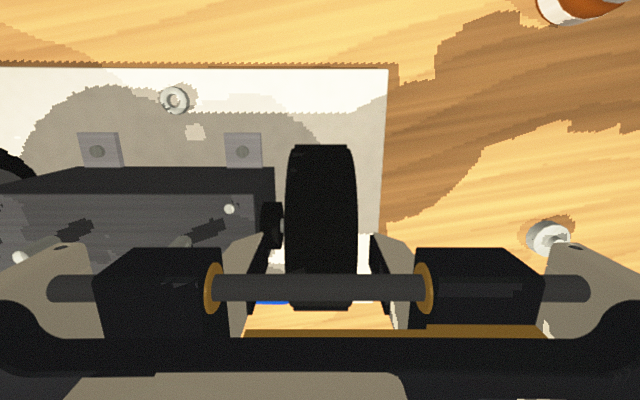

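>>> jog_arm:
  increments:
    - {"slide": [0,-2,0],"roll": 0,"gripper": 0.65}
    - {"slide": [0,-4,0],"roll": 0,"gripper": 0.65}
    - {"slide": [0,-6,0],"roll": 0,"gripper": 0.65}
    - {"slide": [0,-7,0],"roll": 0,"gripper": 0.65}
    - {"slide": [0,-8,0],"roll": 0,"gripper": 0.65}
    - {"slide": [0,-8.5,0],"roll": 0,"gripper": 0.65}
    - {"slide": [0,-9,0],"roll": 0,"gripper": 0.65}
    - {"slide": [0,-9.3,0],"roll": 0,"gripper": 0.65}
    - {"slide": [0,-9.6,0],"roll": 0,"gripper": 0.65}
    - {"slide": [0,-9.6,0],"roll": 0,"gripper": 0.65}

```text
clock: 12.37
position: [0.5354, -0.1534, 0.1108]
ee_rot: [3.13, -0.261, 0.0]
force: [0.1, -2.2, 2.1]
width: 0.651
```

>>> jog_arm:
  increments:
    - {"slide": [0,-0.2,0],"roll": 0,"gripper": 0.65}
    - {"slide": [0,-0.4,0],"roll": 0,"gripper": 0.65}
    - {"slide": [0,-0.6,0],"roll": 0,"gripper": 0.65}
    - {"slide": [0,-0.8,0],"roll": 0,"gripper": 0.65}
    - {"slide": [0,-0.8,0],"roll": 0,"gripper": 0.65}
    - {"slide": [0,-0.8,0],"roll": 0,"gripper": 0.65}
    - {"slide": [0,-0.8,0],"roll": 0,"gripper": 0.65}
    - {"slide": [0,-0.8,0],"roll": 0,"gripper": 0.65}
    - {"slide": [0,-0.8,0],"roll": 0,"gripper": 0.65}
    - {"slide": [0,-0.8,0],"roll": 0,"gripper": 0.65}

```text
clock: 13.2
position: [0.5354, -0.1532, 0.1108]
ee_rot: [3.13, -0.262, 0.0]
force: [-0.7, -5.2, 1.4]
width: 0.653
```

>>> jog_arm:
  increments:
    - {"slide": [0,-0.2,0],"roll": 0,"gripper": 0.65}
    - {"slide": [0,-0.4,0],"roll": 0,"gripper": 0.65}
    - {"slide": [0,-0.6,0],"roll": 0,"gripper": 0.65}
    - {"slide": [0,-0.6,0],"roll": 0,"gripper": 0.65}
    - {"slide": [0,-0.6,0],"roll": 0,"gripper": 0.65}
    - {"slide": [0,-0.6,0],"roll": 0,"gripper": 0.65}
    - {"slide": [0,-0.6,0],"roll": 0,"gripper": 0.65}
    - {"slide": [0,-0.6,0],"roll": 0,"gripper": 0.65}
    - {"slide": [0,-0.6,0],"roll": 0,"gripper": 0.65}
    - {"slide": [0,-0.6,0],"roll": 0,"gripper": 0.65}

```text
clock: 14.03
position: [0.5355, -0.1532, 0.1108]
ee_rot: [3.129, -0.263, 0.0]
force: [-2.1, -6.9, 1.3]
width: 0.649
```

```bash
python3 meas.py
```

```text
[ 0.53548633 -0.15317771  0.11080653] [-2.06236458 -6.94520706  1.27695588] 0.6488911609854835 14.0333
L 212 [0.09937446 0.11827551 0.13563704]
R 26 [-0.12491187 -0.11535354 -0.10565127]
```

>>> jog_arm:
  increments:
    - {"slide": [0,2,0],"roll": 0,"gripper": 0.65}
    - {"slide": [0,6,0],"roll": 0,"gripper": 0.65}
    - {"slide": [0,10,0],"roll": 0,"gripper": 0.65}
    - {"slide": [0,10,-8],"roll": 0,"gripper": 0.65}
    - {"slide": [0,10,-25],"roll": 0,"gripper": 0.65}
    - {"slide": [0,10,-45],"roll": 0,"gripper": 0.65}
    - {"slide": [0,4,-52],"roll": 0,"gripper": 0.65}
    - {"slide": [0,-15,-55],"roll": 0,"gripper": 0.65}
    - {"slide": [0,-45,-55],"roll": 0,"gripper": 0.65}
    - {"slide": [0,-80,-55],"roll": 0,"gripper": 0.65}

```text
clock: 14.92
position: [0.5489, -0.0733, 0.1662]
ee_rot: [3.13, -0.266, 0.001]
force: [0.6, 0.7, -0.2]
width: 0.651
```

>>> jog_arm:
  increments:
    - {"slide": [0,-35,0],"roll": 0,"gripper": 0.65}
    - {"slide": [0,-72,0],"roll": 0,"gripper": 0.65}
    - {"slide": [0,-110,0],"roll": 0,"gripper": 0.65}
    - {"slide": [0,-138,0],"roll": 0,"gripper": 0.65}
    - {"slide": [0,-150,0],"roll": 0,"gripper": 0.65}
    - {"slide": [0,-152,10],"roll": 0,"gripper": 0.65}
    - {"slide": [0,-152,30],"roll": 0,"gripper": 0.65}
    - {"slide": [0,-152,48],"roll": 0,"gripper": 0.65}
    - {"slide": [0,-152,55],"roll": 0,"gripper": 0.65}
    - {"slide": [0,-152,55],"roll": 0,"gripper": 0.65}

```text
clock: 15.75
position: [0.5724, 0.075, 0.1084]
ee_rot: [3.129, -0.263, -0.006]
force: [-0.1, -0.1, 0.8]
width: 0.652
```

Run:
```python
from h import *
d=arm.get_image("wrist"); cv2.imwrite("pics/w6.png",d["frame"])
s=arm.observe();p=s["position"];print(p,(p[:2]-[.5542,-.039])@[.1656,.986],s["force"],s["width"],s["clock"])
```

```text
[0.57328664 0.07551407 0.10980838] 0.11607162225097224 [ 0.55280076 -0.56346177  1.14540057] 0.6517322074496226 15.8
```

View pics/w6.png

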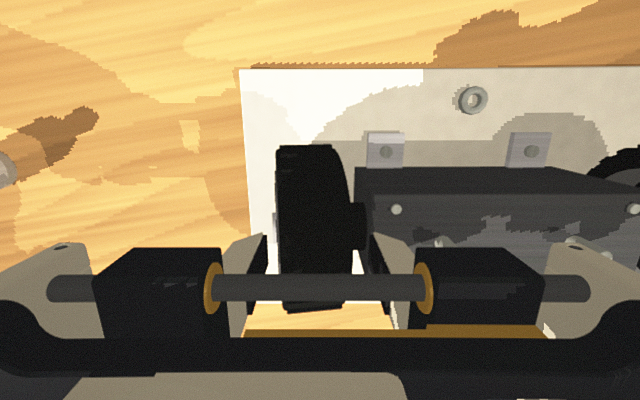

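>>> jog_arm:
  increments:
    - {"slide": [0,-3,0],"roll": 0,"gripper": 0.65}
    - {"slide": [0,-6,0],"roll": 0,"gripper": 0.65}
    - {"slide": [0,-9,0],"roll": 0,"gripper": 0.65}
    - {"slide": [0,-12,0],"roll": 0,"gripper": 0.65}
    - {"slide": [0,-14,0],"roll": 0,"gripper": 0.65}
    - {"slide": [0,-16,0],"roll": 0,"gripper": 0.65}
    - {"slide": [0,-17.5,0],"roll": 0,"gripper": 0.65}
    - {"slide": [0,-19,0],"roll": 0,"gripper": 0.65}
    - {"slide": [0,-20,0],"roll": 0,"gripper": 0.65}
    - {"slide": [0,-20.5,0],"roll": 0,"gripper": 0.65}

```text
clock: 16.63
position: [0.5774, 0.0973, 0.1107]
ee_rot: [3.131, -0.261, -0.0]
force: [-0.2, -1.6, 1.4]
width: 0.651
```

>>> jog_arm:
  increments:
    - {"slide": [0,-0.3,0],"roll": 0,"gripper": 0.65}
    - {"slide": [0,-0.6,0],"roll": 0,"gripper": 0.65}
    - {"slide": [0,-0.9,0],"roll": 0,"gripper": 0.65}
    - {"slide": [0,-1.2,0],"roll": 0,"gripper": 0.65}
    - {"slide": [0,-1.5,0],"roll": 0,"gripper": 0.65}
    - {"slide": [0,-1.8,0],"roll": 0,"gripper": 0.65}
    - {"slide": [0,-2,0],"roll": 0,"gripper": 0.65}
    - {"slide": [0,-2,0],"roll": 0,"gripper": 0.65}
    - {"slide": [0,-2,0],"roll": 0,"gripper": 0.65}
    - {"slide": [0,-2,0],"roll": 0,"gripper": 0.65}

```text
clock: 17.47
position: [0.5777, 0.0984, 0.1108]
ee_rot: [3.13, -0.262, -0.0]
force: [-1.6, -5.0, 5.0]
width: 0.653
```

>>> jog_arm:
  increments:
    - {"slide": [0,-0.1,0],"roll": 0,"gripper": 0.65}
    - {"slide": [0,-0.2,0],"roll": 0,"gripper": 0.65}
    - {"slide": [0,-0.3,0],"roll": 0,"gripper": 0.65}
    - {"slide": [0,-0.4,0],"roll": 0,"gripper": 0.65}
    - {"slide": [0,-0.4,0],"roll": 0,"gripper": 0.65}
    - {"slide": [0,-0.4,0],"roll": 0,"gripper": 0.65}
    - {"slide": [0,-0.4,0],"roll": 0,"gripper": 0.65}
    - {"slide": [0,-0.4,0],"roll": 0,"gripper": 0.65}
    - {"slide": [0,-0.4,0],"roll": 0,"gripper": 0.65}
    - {"slide": [0,-0.4,0],"roll": 0,"gripper": 0.65}

```text
clock: 18.3
position: [0.5777, 0.0984, 0.1108]
ee_rot: [3.129, -0.262, -0.0]
force: [-0.5, -6.8, 5.1]
width: 0.65
```

Run:
```python
from h import *
d=arm.get_image("wrist"); cv2.imwrite("pics/w7.png",cv2.resize(d["frame"][130:330,200:460],None,fx=3,fy=3))
s=arm.observe();p=s["position"];print(p,(p[:2]-[.5542,-.039])@[.1656,.986],s["force"],s["width"],s["clock"])
```

```text
[0.57769463 0.0983704  0.11075278] 0.13933792567571401 [-1.27532266 -5.04618024  4.97565371] 0.6517509204133929 18.35
```

View pics/w7.png

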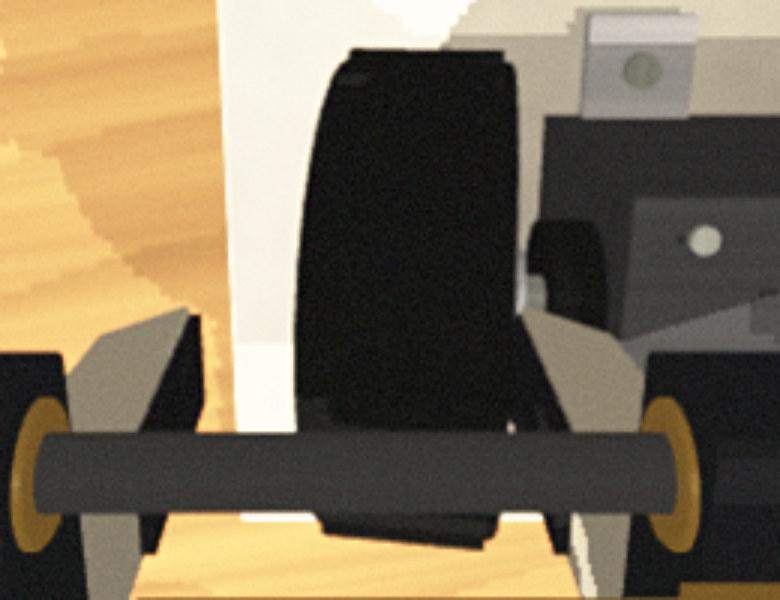

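>>> jog_arm:
  increments:
    - {"slide": [0,2,0],"roll": 0,"gripper": 0.65}
    - {"slide": [0,6,0],"roll": 0,"gripper": 0.65}
    - {"slide": [0,11,0],"roll": 0,"gripper": 0.65}
    - {"slide": [0,16,0],"roll": 0,"gripper": 0.65}
    - {"slide": [0,20,0],"roll": 0,"gripper": 0.65}
    - {"slide": [0,23,0],"roll": 0,"gripper": 0.65}
    - {"slide": [0,26,0],"roll": 0,"gripper": 0.65}
    - {"slide": [0,28,0],"roll": 0,"gripper": 0.65}
    - {"slide": [0,29.5,0],"roll": 0,"gripper": 0.65}
    - {"slide": [0,30,0],"roll": 0,"gripper": 0.65}

```text
clock: 19.18
position: [0.573, 0.0699, 0.1108]
ee_rot: [-3.131, 0.261, -0.001]
force: [0.4, 0.5, 0.6]
width: 0.648
```

>>> jog_arm:
  increments:
    - {"slide": [0,0.3,0],"roll": 0,"gripper": 0.65}
    - {"slide": [0,0.6,0],"roll": 0,"gripper": 0.65}
    - {"slide": [0,0.9,0],"roll": 0,"gripper": 0.65}
    - {"slide": [0,1.2,0],"roll": 0,"gripper": 0.65}
    - {"slide": [0,1.5,0],"roll": 0,"gripper": 0.65}
    - {"slide": [0,1.8,0],"roll": 0,"gripper": 0.65}
    - {"slide": [0,2.1,0],"roll": 0,"gripper": 0.65}
    - {"slide": [0,2.1,0],"roll": 0,"gripper": 0.65}
    - {"slide": [0,2.1,0],"roll": 0,"gripper": 0.65}
    - {"slide": [0,2.1,0],"roll": 0,"gripper": 0.65}

```text
clock: 20.02
position: [0.5724, 0.0679, 0.1107]
ee_rot: [3.131, -0.261, -0.0]
force: [0.9, 0.6, 1.4]
width: 0.651
```

>>> jog_arm:
  increments:
    - {"slide": [0,0.3,0],"roll": 0,"gripper": 0.65}
    - {"slide": [0,0.6,0],"roll": 0,"gripper": 0.65}
    - {"slide": [0,0.9,0],"roll": 0,"gripper": 0.65}
    - {"slide": [0,1.2,0],"roll": 0,"gripper": 0.65}
    - {"slide": [0,1.4,0],"roll": 0,"gripper": 0.65}
    - {"slide": [0,1.4,0],"roll": 0,"gripper": 0.65}
    - {"slide": [0,1.4,0],"roll": 0,"gripper": 0.65}
    - {"slide": [0,1.4,0],"roll": 0,"gripper": 0.65}
    - {"slide": [0,1.4,0],"roll": 0,"gripper": 0.65}
    - {"slide": [0,1.4,0],"roll": 0,"gripper": 0.65}

```text
clock: 20.85
position: [0.5724, 0.0675, 0.1108]
ee_rot: [-3.13, 0.26, -0.001]
force: [0.9, 4.7, 1.0]
width: 0.649
```

>>> jog_arm:
  increments:
    - {"slide": [0,0.2,0],"roll": 0,"gripper": 0.65}
    - {"slide": [0,0.4,0],"roll": 0,"gripper": 0.65}
    - {"slide": [0,0.6,0],"roll": 0,"gripper": 0.65}
    - {"slide": [0,0.8,0],"roll": 0,"gripper": 0.65}
    - {"slide": [0,0.8,0],"roll": 0,"gripper": 0.65}
    - {"slide": [0,0.8,0],"roll": 0,"gripper": 0.65}
    - {"slide": [0,0.8,0],"roll": 0,"gripper": 0.65}
    - {"slide": [0,0.8,0],"roll": 0,"gripper": 0.65}
    - {"slide": [0,0.8,0],"roll": 0,"gripper": 0.65}
    - {"slide": [0,0.8,0],"roll": 0,"gripper": 0.65}

```text
clock: 21.68
position: [0.5724, 0.0674, 0.1108]
ee_rot: [-3.129, 0.259, -0.001]
force: [1.1, 6.6, -0.8]
width: 0.655
```

>>> jog_arm:
  increments:
    - {"slide": [0,-3,0],"roll": 0,"gripper": 0.65}
    - {"slide": [0,-8,0],"roll": 0,"gripper": 0.65}
    - {"slide": [0,-8,-10],"roll": 0,"gripper": 0.65}
    - {"slide": [0,-8,-30],"roll": 0,"gripper": 0.65}
    - {"slide": [0,-8,-60],"roll": 0,"gripper": 0.65}
    - {"slide": [-5,-20,-85],"roll": 0,"gripper": 0.65}
    - {"slide": [-20,-50,-105],"roll": 0,"gripper": 0.65}
    - {"slide": [-35,-80,-120],"roll": 0,"gripper": 0.65}
    - {"slide": [-50,-112,-130],"roll": 0,"gripper": 0.65}
    - {"slide": [-65,-145,-138],"roll": 0,"gripper": 0.65}

```text
clock: 22.52
position: [0.5319, 0.2201, 0.2509]
ee_rot: [3.13, -0.263, 0.003]
force: [0.4, 0.8, -1.4]
width: 0.652
```

>>> jog_arm:
  increments:
    - {"slide": [-14,-33,0],"roll": 0,"gripper": 0.65}
    - {"slide": [-28,-65,0],"roll": 0,"gripper": 0.65}
    - {"slide": [-40,-92,0],"roll": 0,"gripper": 0.65}
    - {"slide": [-49,-110,0],"roll": 0,"gripper": 0.65}
    - {"slide": [-52,-116,0],"roll": 0,"gripper": 0.65}
    - {"slide": [-52,-116,0],"roll": 0,"gripper": 0.65}
    - {"slide": [-52,-116,0],"roll": 0,"gripper": 0.65}
    - {"slide": [-52,-116,0],"roll": 0,"gripper": 0.65}
    - {"slide": [-52,-116,0],"roll": 0,"gripper": 0.65}
    - {"slide": [-52,-116,0],"roll": 0,"gripper": 0.65}

```text
clock: 23.35
position: [0.5007, 0.341, 0.2488]
ee_rot: [3.13, -0.264, 0.001]
force: [0.0, -0.9, 0.1]
width: 0.655
```

```bash
python3 meas.py
python3 - <<'E'
from h import *
s=arm.observe();d=arm.get_image("wrist");pose=(s["position"],s["ee_rot"]);f=d["frame"]
cv2.imwrite("pics/w8.png",f);print(pose)
np.savez("w8.npz",P=cloud(d,pose),f=f)
E
```

```text
[0.50073867 0.34098582 0.24880075] [ 0.02409813 -0.91262178  0.05290973] 0.6553945245115691 23.35
L 218 [0.0987626  0.11758136 0.13613761]
R 229 [-0.14382867 -0.12448852 -0.10538357]
(array([0.50056498, 0.34130614, 0.24877288]), array([ 3.13004448e+00, -2.63708925e-01,  3.83159917e-04]))
```

View pics/w8.png

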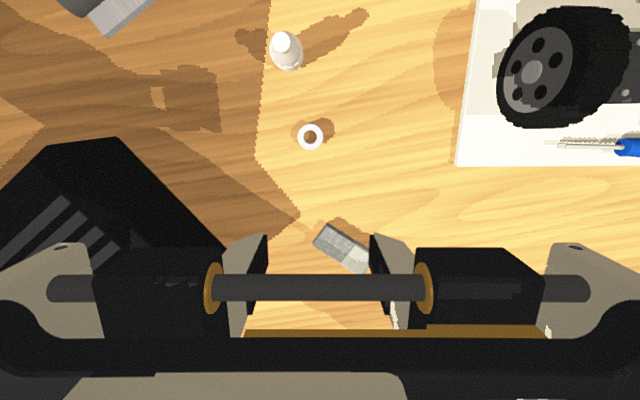

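Run:
```python
from h import *
s=arm.observe();d=arm.get_image("wrist");pose=(s["position"],s["ee_rot"]);f=d["frame"]
hsv=cv2.cvtColor(f,cv2.COLOR_BGR2HSV)
m=((hsv[...,1]<50)&(hsv[...,2]>170)).astype(np.uint8);m2=np.zeros_like(m);m2[118:158,290:330]=m[118:158,290:330]
cs,_=cv2.findContours(m2,cv2.RETR_EXTERNAL,cv2.CHAIN_APPROX_NONE)
c=max(cs,key=cv2.contourArea).reshape(-1,2)
print("collar",cv2.boundingRect(c),cv2.minEnclosingCircle(plane(d,c,0.016,pose)[:,:2].astype(np.float32)),cv2.fitEllipse(c))
P=cloud(d,pose)
q=P[110:165,285:340].reshape(-1,3);k=(q[:,2]>.010)&(q[:,2]<.022);print(k.sum(),q[k].mean(0),cv2.minEnclosingCircle(q[k][:,:2].astype(np.float32)))
q=P[15:80,255:315].reshape(-1,3);k=(q[:,2]>.02)&(q[:,2]<.10);print("oil",k.sum(),np.median(q[k],0),q[k].min(0),q[k].max(0))
q=P[215:280,300:375].reshape(-1,3);k=(q[:,2]>.01)&(q[:,2]<.06);print("brush",k.sum(),q[k].min(0),q[k].max(0))
print(P[40:60:10,60:200:40])
```

```text
collar (298, 123, 26, 27) ((0.5477620363235474, 0.3457967936992645), 0.01706615276634693) ((310.06439208984375, 136.2622528076172), (24.67588996887207, 25.498445510864258), 11.384033203125)
399 [0.54819494 0.34597976 0.01681497] ((0.5479826927185059, 0.34613555669784546), 0.017201261594891548)
oil 1038 [0.64282405 0.35308202 0.06097306] [0.62995933 0.33712985 0.02038256] [0.66466517 0.37261579 0.08820802]
brush 1536 [0.33362404 0.29075023 0.01015462] [0.42111309 0.37004357 0.02365414]
[[[ 7.10594721e-01  6.27376668e-01  2.04969742e-03]
  [ 7.03602439e-01  5.80899825e-01  2.99207611e-04]
  [ 6.95534070e-01  5.32158695e-01  1.58291959e-03]
  [ 6.88123572e-01  4.84497839e-01  5.41907361e-05]]

 [[ 7.00868049e-01  6.33691645e-01 -7.19528357e-05]
  [ 5.79584370e-01  3.30203386e-01  4.08145126e-01]
  [ 6.85007241e-01  5.36104975e-01  1.44354157e-03]
  [ 6.77254598e-01  4.87663108e-01  7.75364655e-04]]]
```

>>> jog_arm:
  increments:
    - {"slide": [10,-3,15],"roll": 0,"gripper": 0.65}
    - {"slide": [30,-8,40],"roll": 0,"gripper": 0.65}
    - {"slide": [44,-12,75],"roll": 0,"gripper": 0.65}
    - {"slide": [46,-12.5,112],"roll": 0,"gripper": 0.65}
    - {"slide": [46,-12.5,148],"roll": 0,"gripper": 0.65}
    - {"slide": [46,-12.5,180],"roll": 0,"gripper": 0.65}
    - {"slide": [46,-12.5,200],"roll": 0,"gripper": 0.65}
    - {"slide": [46,-12.5,210],"roll": 0,"gripper": 0.65}
    - {"slide": [46,-12.5,215],"roll": 0,"gripper": 0.65}
    - {"slide": [46,-12.5,215],"roll": 0,"gripper": 0.65}

```text
clock: 24.33
position: [0.5474, 0.3472, 0.0334]
ee_rot: [3.13, -0.261, -0.001]
force: [0.0, 1.2, 0.3]
width: 0.654
```

Run:
```python
from h import *
s=arm.observe();print(s["position"],s["ee_rot"],s["force"])
d=arm.get_image("scene");cv2.imwrite("pics/s9.png",cv2.resize(d["frame"][180:340,340:500],None,fx=3.5,fy=3.5))
```

```text
[0.54738369 0.34715861 0.03341433] [ 3.13034007e+00 -2.60939523e-01 -7.21515130e-04] [0.0441102  1.20417276 0.3381418 ]
```

View pics/s9.png

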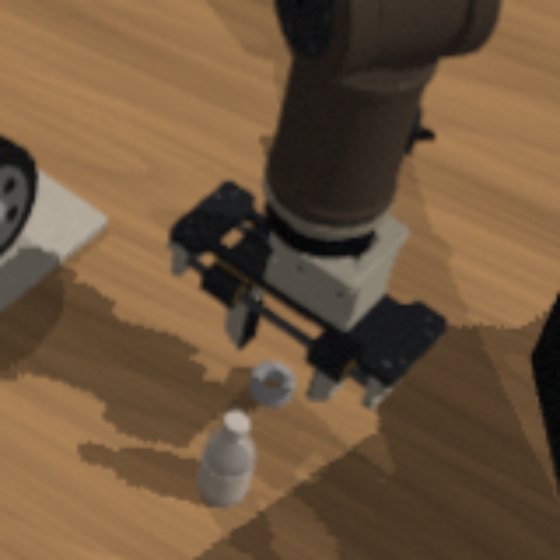

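>>> jog_arm:
  increments:
    - {"slide": [0,1,8],"roll": 0,"gripper": 0.65}
    - {"slide": [0.3,1,18],"roll": 0,"gripper": 0.65}
    - {"slide": [0.5,1,25],"roll": 0,"gripper": 0.65}
    - {"slide": [0.5,1,28.5],"roll": 0,"gripper": 0.65}
    - {"slide": [0.5,1,28.5],"roll": 0,"gripper": 0.65}
    - {"slide": [0.5,1,28.5],"roll": 0,"gripper": 0.45}
    - {"slide": [0.5,1,28.5],"roll": 0,"gripper": 0.3}
    - {"slide": [0.5,1,28.5],"roll": 0,"gripper": 0.3}
    - {"slide": [0.5,1,28.5],"roll": 0,"gripper": 0.3}
    - {"slide": [0.5,1,28.5],"roll": 0,"gripper": 0.3}
  newtons: 15

```text
clock: 25.22
position: [0.5479, 0.3462, 0.0055]
ee_rot: [-3.131, 0.261, -0.001]
force: [0.4, -0.6, 1.1]
width: 0.351
```

>>> jog_arm:
  increments:
    - {"slide": [0,0,0],"roll": 0,"gripper": 0.25}
    - {"slide": [0,0,0],"roll": 0,"gripper": 0.25}
    - {"slide": [0,0,0],"roll": 0,"gripper": 0.25}
    - {"slide": [0,0,-3],"roll": 0,"gripper": 0.25}
    - {"slide": [0,0,-10],"roll": 0,"gripper": 0.25}
    - {"slide": [0,0,-25],"roll": 0,"gripper": 0.25}
    - {"slide": [0,0,-50],"roll": 0,"gripper": 0.25}
    - {"slide": [0,0,-80],"roll": 0,"gripper": 0.25}
    - {"slide": [0,0,-110],"roll": 0,"gripper": 0.25}
    - {"slide": [0,0,-140],"roll": 0,"gripper": 0.25}

```text
clock: 26.05
position: [0.5474, 0.3461, 0.147]
ee_rot: [-3.131, 0.26, 0.0]
force: [1.2, 0.6, 0.2]
width: 0.351
```

Run:
```python
from h import *
s=arm.observe();print(s["position"],s["ee_rot"],s["force"],s["width"])
d=arm.get_image("scene");cv2.imwrite("pics/s10.png",cv2.resize(d["frame"][180:340,340:500],None,fx=3.5,fy=3.5))
d=arm.get_image("wrist");cv2.imwrite("pics/w10.png",d["frame"])
```

```text
[0.54739656 0.34611599 0.14703699] [-3.13068197e+00  2.60486370e-01  3.09627867e-04] [1.21394895 0.63636536 0.16840811] 0.3513777835095644
```

View pics/w10.png

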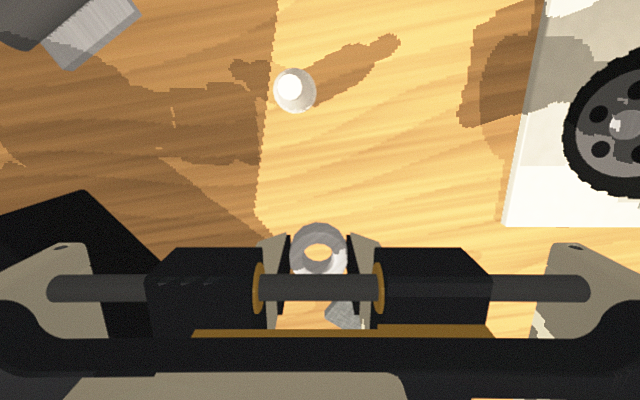

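View pics/s10.png

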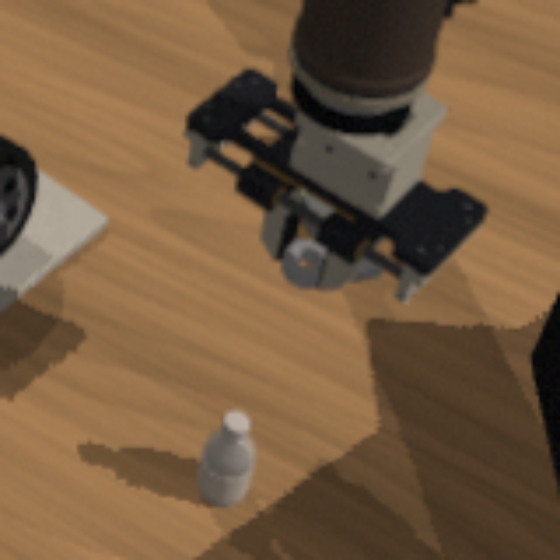

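```bash
cat > held.py <<'E'
from h import *
s=arm.observe();d=arm.get_image("wrist");p=s["position"];pose=(p,s["ee_rot"]);f=d["frame"]
P=cloud(d,pose)
R=cv2.Rodrigues(np.array(s["ee_rot"]))[0]
q=P[215:280,290:348].reshape(-1,3);t=(q-p)@R
k=(t[:,2]>-.02)&(t[:,2]<.01);t=t[k]
print(len(t),np.percentile(t[:,2],[5,25,50,75,95]))
top=t[(t[:,2]<np.percentile(t[:,2],15)+.003)]
print(top.min(0),top.max(0))
# hole ray
cv2.imwrite("pics/held.png",cv2.resize(f[200:300,240:400],None,fx=5,fy=5,interpolation=cv2.INTER_CUBIC))
for uv in [(291,247),(348,247),(318,224),(318,253),(303,253),(332,253)]:
    print(uv,(plane(d,[uv],p[2]+.0105,pose)-p)@R)
E
python3 held.py
```

```text
2247 [-0.01261948 -0.01186658 -0.01116139 -0.00686361  0.00043329]
[-0.00976875 -0.01784414 -0.01691106] [ 0.01665294  0.01423977 -0.00919897]
(291, 247) [[ 0.00655492 -0.01696447 -0.01034546]]
(348, 247) [[ 0.00662961  0.0147731  -0.01055742]]
(318, 224) [[ 0.02029707 -0.00191021 -0.01035936]]
(318, 253) [[ 0.00290044 -0.00192262 -0.01046924]]
(303, 253) [[ 0.0028809  -0.01033197 -0.01041308]]
(332, 253) [[ 0.00292106  0.00592075 -0.01052161]]
```

View pics/held.png

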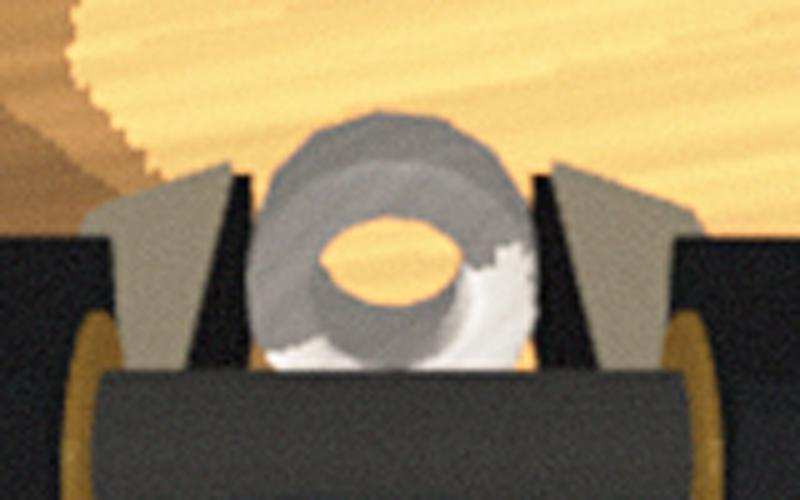

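>>> jog_arm:
  increments:
    - {"slide": [3,12,-6],"roll": 0,"gripper": 0.25}
    - {"slide": [10,45,-13],"roll": 0,"gripper": 0.25}
    - {"slide": [18,83,-13],"roll": 0,"gripper": 0.25}
    - {"slide": [26,122,-13],"roll": 0,"gripper": 0.25}
    - {"slide": [34,160,-13],"roll": 0,"gripper": 0.25}
    - {"slide": [41,198,-13],"roll": 0,"gripper": 0.25}
    - {"slide": [49,235,-13],"roll": 0,"gripper": 0.25}
    - {"slide": [56,270,-13],"roll": 0,"gripper": 0.25}
    - {"slide": [63,300,-13],"roll": 0,"gripper": 0.25}
    - {"slide": [67,322,-13],"roll": 0,"gripper": 0.25}

```text
clock: 27.03
position: [0.5592, 0.0124, 0.1572]
ee_rot: [3.128, -0.267, -0.004]
force: [-0.3, 0.2, -1.1]
width: 0.354
```

>>> jog_arm:
  increments:
    - {"slide": [2,10,0],"roll": 0,"gripper": 0.25}
    - {"slide": [3,15,0],"roll": 0,"gripper": 0.25}
    - {"slide": [3,17,2],"roll": 0,"gripper": 0.25}
    - {"slide": [3,17,6],"roll": 0,"gripper": 0.25}
    - {"slide": [3,17,10],"roll": 0,"gripper": 0.25}
    - {"slide": [3,17,12],"roll": 0,"gripper": 0.25}
    - {"slide": [3,17,12],"roll": 0,"gripper": 0.25}
    - {"slide": [3,17,12],"roll": 0,"gripper": 0.25}
    - {"slide": [3,17,12],"roll": 0,"gripper": 0.25}
    - {"slide": [3,17,12],"roll": 0,"gripper": 0.25}

```text
clock: 27.87
position: [0.5608, 0.0005, 0.1464]
ee_rot: [-3.131, 0.26, -0.001]
force: [-0.7, -0.0, -0.5]
width: 0.355
```

```bash
python3 held.py
python3 - <<'E'
from h import *
s=arm.observe();p=s["position"];print(p,s["ee_rot"],s["force"],s["width"])
R=cv2.Rodrigues(np.array(s["ee_rot"]))[0]
for t in [(.5605,0,.12),(.5607,.001,.12)]: print((np.array(t)-p)@R)
d=arm.get_image("top");cv2.imwrite("pics/t11.png",cv2.resize(d["frame"][140:220,260:410],None,fx=5,fy=5))
d=arm.get_image("scene");cv2.imwrite("pics/s11.png",cv2.resize(d["frame"][150:280,230:390],None,fx=4.5,fy=4.5))
E
```

```text
2245 [-0.01276449 -0.01198091 -0.01125018 -0.00695953  0.00023439]
[-0.01032677 -0.01774901 -0.01743831] [ 0.01670446  0.01426353 -0.00928266]
(291, 247) [[ 0.0066119  -0.01694306 -0.01049668]]
(348, 247) [[ 0.00658318  0.0147898  -0.01049885]]
(318, 224) [[ 0.02033489 -0.00190218 -0.0104932 ]]
(318, 253) [[ 0.00289778 -0.00191458 -0.01049892]]
(303, 253) [[ 0.00290702 -0.01032018 -0.01049834]]
(332, 253) [[ 0.00289157  0.00593094 -0.01049946]]
[5.60775651e-01 4.48744704e-04 1.46388875e-01] [-3.13073018e+00  2.60499935e-01 -5.30281877e-04] [ 0.12658929  0.04036876 -0.38389546] 0.35258427836545037
[-0.00020648  0.00049001  0.02638877]
[-0.0001745  -0.00052929  0.02638886]
```

View pics/held.png

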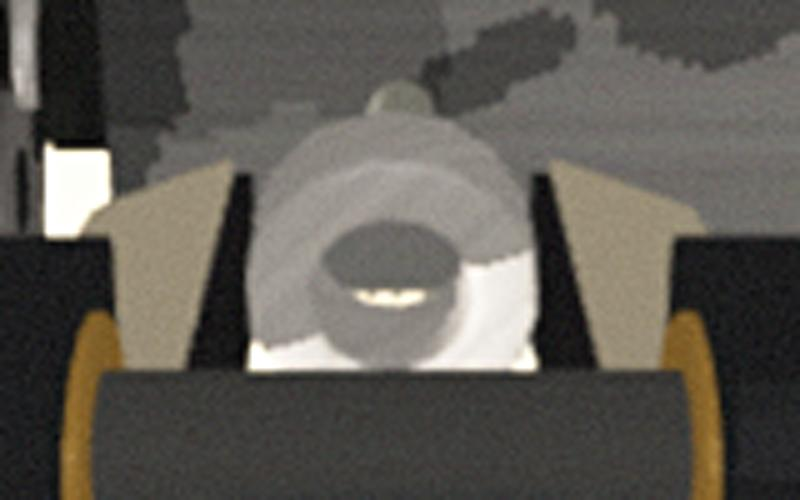

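View pics/s11.png

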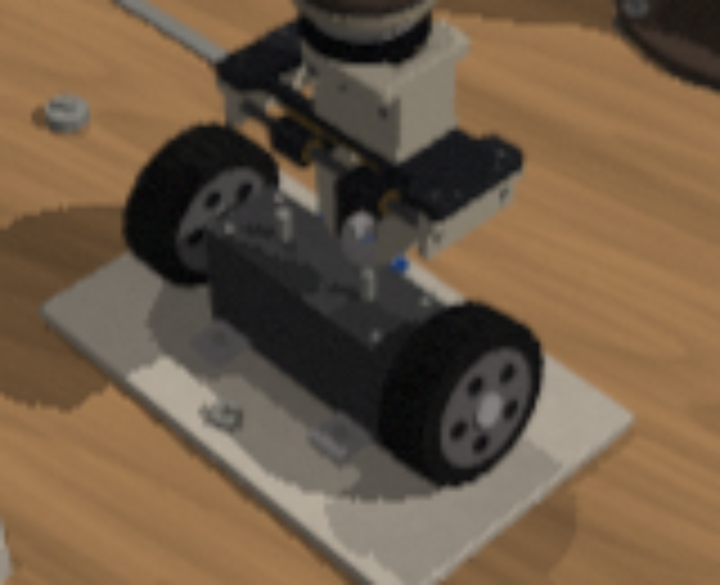

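Run:
```python
from h import *
s=arm.observe();p=s["position"];pose=(p,s["ee_rot"]);R=cv2.Rodrigues(np.array(s["ee_rot"]))[0]
d=arm.get_image("wrist")
print((plane(d,[(320,219),(313.5,222),(326.5,222)],.12,pose)-p)@R)
Rc,c=ext(d,pose)
def proj(d,X,pose=None):
    Rc,c=ext(d,pose);q=(np.atleast_2d(X)-c)@Rc
    return cv2.projectPoints(q,np.zeros(3),np.zeros(3),d["intrinsics"],np.array(d["dist_coeffs"]))[0].reshape(-1,2)
post=np.array([.5607,.0005])
print("wrist proj post top/foot",proj(d,[[*post,.12],[*post,.098]],pose))
sc=arm.get_image("scene")
q=proj(sc,[[*post,.12],[*post,.098],[*p[:2],p[2]+.0105],[*p[:2],p[2]-.0055]]);print("scene crop",(q-[230,150])*4.5)
cv2.imwrite("pics/s12.png",cv2.resize(sc["frame"][180:230,285:345],None,fx=12,fy=12,interpolation=cv2.INTER_CUBIC)); print((q-[285,180])*12)
```

```text
[[ 0.00917916 -0.00053903  0.02636803]
 [ 0.00701699 -0.00493316  0.02636749]
 [ 0.00700901  0.00386056  0.02636737]]
wrist proj post top/foot [[320.44230039 231.68997428]
 [320.19307024 220.08764072]]
scene crop [[366.62176039 272.60603399]
 [366.91764494 297.56449971]
 [365.77252346 229.27872762]
 [366.00112637 248.24897959]]
[[317.65802771 366.94942397]
 [318.44705318 433.50533255]
 [315.3933959  251.40994031]
 [316.00300366 301.9972789 ]]
```

View pics/s12.png

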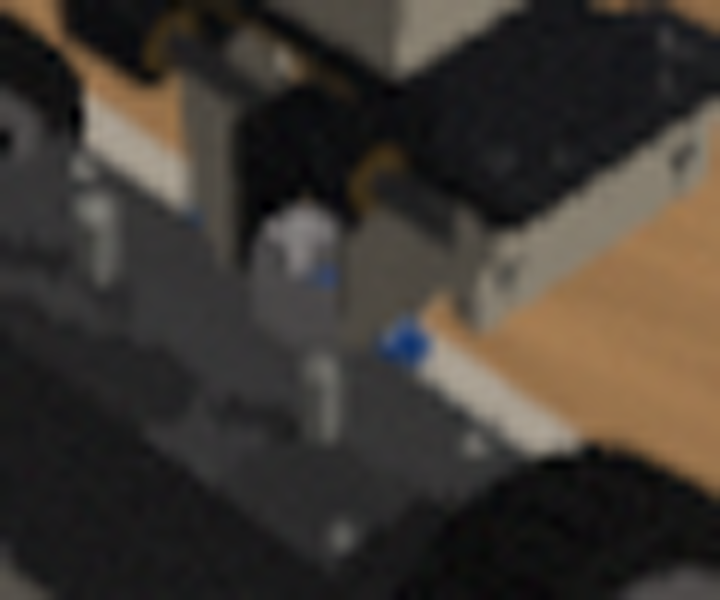

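>>> jog_arm:
  increments:
    - {"slide": [0,0.5,4],"roll": 0,"gripper": 0.25}
    - {"slide": [0,0.5,10],"roll": 0,"gripper": 0.25}
    - {"slide": [0,0.5,16],"roll": 0,"gripper": 0.25}
    - {"slide": [0,0.5,22],"roll": 0,"gripper": 0.25}
    - {"slide": [0,0.5,27],"roll": 0,"gripper": 0.25}
    - {"slide": [0,0.5,31],"roll": 0,"gripper": 0.25}
    - {"slide": [0,0.5,34],"roll": 0,"gripper": 0.25}
    - {"slide": [0,0.5,36],"roll": 0,"gripper": 0.25}
    - {"slide": [0,0.5,36],"roll": 0,"gripper": 0.25}
    - {"slide": [0,0.5,36],"roll": 0,"gripper": 0.25}

```text
clock: 28.95
position: [0.5606, -0.0002, 0.1103]
ee_rot: [3.131, -0.261, 0.0]
force: [0.1, 0.3, -0.3]
width: 0.354
```

```bash
python3 held.py|head -2
python3 - <<'E'
from h import *
s=arm.observe();print(s["position"],s["force"],s["width"])
E
```

```text
2599 [-0.01268424 -0.01188696 -0.01105505 -0.00652706  0.00155485]
[-0.0102364  -0.01773627 -0.01748218] [ 0.01701601  0.01412835 -0.00920766]
[ 5.60709612e-01 -1.93402509e-04  1.10383188e-01] [-0.23770299 -0.42837559  0.00931924] 0.3509479267003888
```

View pics/held.png

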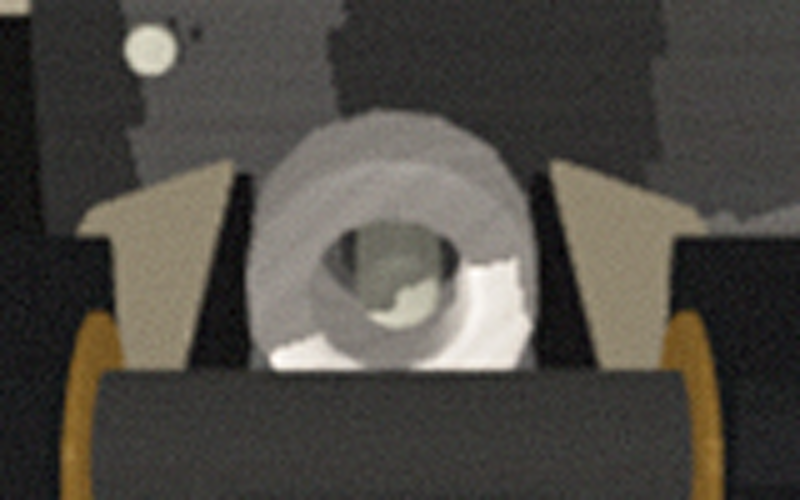

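The post is in the hole, well centred, and there is no contact force. I'll lower the last 6 mm, release and rise.

>>> jog_arm:
  increments:
    - {"slide": [0,0,2],"roll": 0,"gripper": 0.25}
    - {"slide": [0,0,4],"roll": 0,"gripper": 0.25}
    - {"slide": [0,0,5],"roll": 0,"gripper": 0.25}
    - {"slide": [0,0,6],"roll": 0,"gripper": 0.25}
    - {"slide": [0,0,6.3],"roll": 0,"gripper": 0.25}
    - {"slide": [0,0,6.3],"roll": 0,"gripper": 0.25}
    - {"slide": [0,0,6.3],"roll": 0,"gripper": 0.25}
    - {"slide": [0,0,6.3],"roll": 0,"gripper": 0.25}
    - {"slide": [0,0,6.3],"roll": 0,"gripper": 0.25}
    - {"slide": [0,0,6.3],"roll": 0,"gripper": 0.25}

```text
clock: 29.83
position: [0.5606, -0.0003, 0.104]
ee_rot: [3.131, -0.261, 0.0]
force: [-0.3, 0.1, -0.4]
width: 0.35
```

>>> jog_arm:
  increments:
    - {"slide": [0,0,0.4],"roll": 0,"gripper": 0.36}
    - {"slide": [0,0,0.4],"roll": 0,"gripper": 0.4}
    - {"slide": [0,0,0.4],"roll": 0,"gripper": 0.45}
    - {"slide": [0,0,0.4],"roll": 0,"gripper": 0.5}
    - {"slide": [0,0,0.4],"roll": 0,"gripper": 0.5}
    - {"slide": [0,0,0.4],"roll": 0,"gripper": 0.5}
    - {"slide": [0,0,-5],"roll": 0,"gripper": 0.5}
    - {"slide": [0,0,-15],"roll": 0,"gripper": 0.5}
    - {"slide": [0,0,-35],"roll": 0,"gripper": 0.5}
    - {"slide": [0,0,-65],"roll": 0,"gripper": 0.5}

```text
clock: 30.67
position: [0.5591, -0.0004, 0.1685]
ee_rot: [3.13, -0.261, -0.006]
force: [0.7, -0.1, -0.2]
width: 0.5
```

>>> jog_arm:
  increments:
    - {"slide": [-10,0,-20],"roll": 0,"gripper": 0.5}
    - {"slide": [-20,0,-45],"roll": 0,"gripper": 0.5}
    - {"slide": [-35,0,-70],"roll": 0,"gripper": 0.5}
    - {"slide": [-50,0,-90],"roll": 0,"gripper": 0.5}
    - {"slide": [-65,0,-100],"roll": 0,"gripper": 0.5}
    - {"slide": [-70,0,-105],"roll": 0,"gripper": 0.5}
    - {"slide": [-70,0,-105],"roll": 0,"gripper": 0.5}
    - {"slide": [-70,0,-105],"roll": 0,"gripper": 0.5}
    - {"slide": [-70,0,-105],"roll": 0,"gripper": 0.5}
    - {"slide": [-70,0,-105],"roll": 0,"gripper": 0.5}

```text
clock: 31.5
position: [0.4917, 0.0111, 0.273]
ee_rot: [3.131, -0.261, -0.002]
force: [0.7, 0.4, 0.6]
width: 0.497
```

```bash
python3 meas.py
python3 - <<'E'
from h import *
s=arm.observe();p=s["position"];pose=(p,s["ee_rot"])
d=arm.get_image("wrist");f=d["frame"];cv2.imwrite("pics/w13.png",f)
P=cloud(d,pose);q=P.reshape(-1,3);k=(abs(q[:,0]-.5607)<.025)&(abs(q[:,1])<.025)&(q[:,2]>.109)&(q[:,2]<.118)
print(k.sum(),q[k].mean(0),cv2.minEnclosingCircle(q[k][:,:2].astype(np.float32)),np.linalg.lstsq(np.c_[q[k][:,:2],np.ones(k.sum())],q[k][:,2],rcond=None)[0])
E
```

```text
[0.49171822 0.01109164 0.27297797] [0.74798166 0.37033956 0.55458182] 0.49673158662897804 31.5
608 [0.56149663 0.00193144 0.11493911] ((0.5612452626228333, 0.0019357216078788042), 0.016855547204613686) [-0.00099457 -0.00611969  0.11550938]Traceback (most recent call last):
  File "meas.py", line 9, in <module>
    s=arm.observe();print(s["position"],s["force"],s["width"],s["clock"]);d=tops()
                                                                            ~~~~^^
  File "meas.py", line 7, in tops
    for n,m in dict(L=(abs(X)<.02)&(Y>.09)&(Y<.16),R=(abs(X)<.02)&(Y<-.09)&(Y>-.16)).items(): print(n,m.sum(),np.percentile(Y[m],[2,50,98]))
                                                                                                              ~~~~~~~~~~~~~^^^^^^^^^^^^^^^^
    return _quantile_unchecked(
        a, q, axis, out, overwrite_input, method, keepdims, weights)
    return _ureduce(a,
                    func=_quantile_ureduce_func,
    ...<5 lines>...
                    overwrite_input=overwrite_input,
                    method=method)
    r = func(a, **kwargs)
    result = _quantile(arr,
                       quantiles=q,
    ...<2 lines>...
                       out=out,
                       weights=wgt)
    slices_having_nans = np.isnan(arr[-1, ...])
                                  ~~~^^^^^^^^^
IndexError: index -1 is out of bounds for axis 0 with size 0
```

View pics/w13.png

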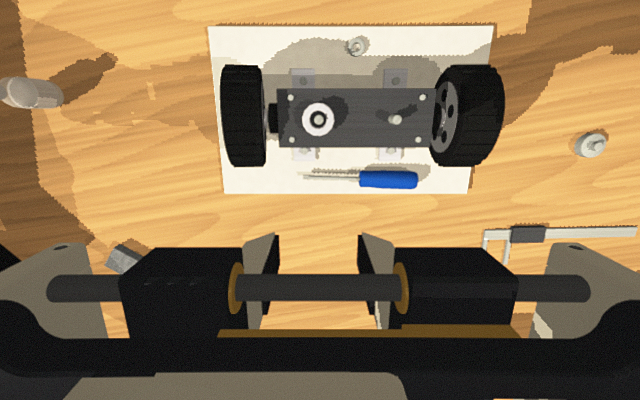

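Run:
```python
from h import *
s=arm.observe();p=s["position"];d=arm.get_image("wrist");P=cloud(d,(p,s["ee_rot"])).reshape(-1,3)
r=P[:,:2]-[.5542,-.039];X=r@[.986,-.1656];Y=r@[.1656,.986];Z=P[:,2]
for n,sg in (("L",1),("R",-1)):
    k=(abs(X)<.012)&(Y*sg>.09)&(Y*sg<.16)&(Z>.12)&(Z<.137);print(n,k.sum(),np.percentile(Y[k],[2,50,98]),np.polyfit(Y[k],Z[k],1)[0])
arm.sign_off()
```

```text
L 1010 [0.09920206 0.11776689 0.13673558] 0.14195287598770603
R 1097 [-0.14169843 -0.12154126 -0.10342229] -0.06557631669071103
the job is handed in; nothing more can be done
```

The job is handed in: the left wheel is the loose one, and the collar lies flat over the left post. `sign_off` gave no verdict.

- **Feeling the wheels:** With the fingers straddling each tyre, the left wheel rocked freely inwards and came up firm at its stop at about 6.4 N. The right wheel was firm almost at once, at about 7 N.
- **Rocking the left wheel:** I pushed it outwards against its stop with about 7 to 8 N and paused. I then pushed it back inwards against the other stop with about 6.6 N and paused. No reading passed about 9 N on a tyre, against the 15 N limit. Forces were read only at the end of each move call.
- **Collar:** The last wrist-camera check put its top at z = 0.115 m (0.114 expected). Its slope was under 0.01 rad and its centre about 1.6 mm from the post's estimated place. The fingers were clear of everything, with no contact force.
- **Left wheel at the end:** Its top was at rig y of about 0.118 m, about 7 mm in from upright, with a tilt of about 0.14 rad.

**Checks that failed or disagreed:**
- The final top-camera check of the wheels failed because the arm blocked the view, so I used the wrist camera instead.
- That wrist-camera check put the untouched right tyre about 3.5 mm inwards of upright. The earlier top-camera view had put it at -0.1245 m, so I take this as wrist-camera error. The same error could apply to the left reading, but an earlier top-camera view agreed at 0.118 m.
- I did not measure the bystanders at the end. They looked undisturbed in the last picture, except the jar, which was out of view, and no part of the arm went near it.

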